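# Stow the nail brush and soap under the wash caddy's flap

### The arm

A 6-joint arm with a two-finger parallel gripper is mounted at the origin on the work surface. World frame = base frame: x ahead of the robot, y to its left, z up, the work surface at z = 0. Lengths are in m, angles in rad, forces in N, time in s.
With the tool pointing down it reaches from about 0.35 to 0.975 m from the base axis. Payload 4.9 kg.
Tool frame: the origin (TCP) lies on the centre line of the jaws, within the pads' length; the fingertips stand ctrl.tips_ahead ahead of it and the grasp point (between the pads) lies 5 mm behind it (ctrl.tips_ahead is the distance from the TCP to the fingertips, in m); z points along the fingers, y is the direction in which the jaws open and shut (so a half turn about z gives the same grasp; the last joint's range is limited). The gripper opens to 85 mm and grips with 20 to 120 N. Pads are 22 mm wide; open, the fingers measure 114 mm over their backs; the gripper's body (76 mm by 85 mm) begins 54 mm behind the grasp point. The pads swing forward as they close: fully open they stand 13 mm farther back than shut.
Start: joints at [-1.434, 0.053, 1.613, -0, 1.476, -0.119], TCP at [0.158, -0.605, 0.245] pointing down, gripper open.
Joint ranges: [-3.01, 3.01], [-1.01, 2.22], [0.06, 2.58], [-1.02, 4.17], [0.09, 2.62], [-3.14, 3.14]. Speed limits (rad/s): [2.57, 2.57, 3.14, 3.14, 3.14, 3.14].

### API

Orientations are given as a unit quaternion [x, y, z, w].
In Python, from bench import ctrl gives the robot as it stands.
- The arm moves only by the tool play_rows, never from a script. Its argument "deltas" is one flat list of numbers, 5 for each row, row after row: the shift along the tool's x, y, z in m, then the turn about the tool's z in degrees, then the gripper command: -1 is shut, 1 is fully open, values between are in proportion. A call has 1 to 20 rows; each row is the pose to reach, as a shift and turn from the pose commanded when the call began, along the tool's axes at that moment; what a row does not reach only later rows make up. A row lasts 1/10 s, in which the tool goes at most 50 mm and 8.59 degrees, less where a joint would pass 70% of its speed; a pose out of reach is approached as far as the arm can. A call with a gripper value outside its range is refused whole. The fingers move at their own pace and stop on an object; "newtons" is the grip in N (left out, the last holds). Time passes only in rows, so rows that repeat a pose let the fingers close. It gives the time, the measured TCP pose, the force and the opening at its end, in the units of the state.
- ctrl.get_state(): the state, without advancing time (a new reading comes with each control period).
- ctrl.snapshot(name): name is "scene" or "top"; returns the picture (384x512x3 uint8, red, green, blue); there is no depth.
- ctrl.get_calibration(name): a dict with "fx", "fy", "cx", "cy" (pixels), "k1" (the pictures are not rectified: a ray, as slopes to the right and down, at radius r is drawn at 1 + k1 r^2 times it, then the intrinsics apply), "world_to_cam" (4x4, takes a point from world to camera coordinates). Camera axes: x right, y up, looking along -z (the intrinsics and any distortion apply to the point x, -y, -z); pixel columns grow to the right and rows downward; lengths in m; the calibration is good to about 2 mm. A picture is of the moment at which its call begins. get_calibration takes no time and is no camera call.
- ctrl.job_done(): hands the job in, once; it reports no verdict.
The state is a dict: "t": time; "joint_positions": joint angles; "dq": joint speeds; "tau": joint torques, N m; "position": TCP position; "tool_rot": TCP orientation; "wrist_force": force on the tool from outside, world axes, zero at the start; "moment": the same for the moment, N m; "opening": opening from 0.0 (shut) to 1.0 (fully open).
Only numpy, scipy, OpenCV 4.12 (cv2) and the standard library are available. Lean on these libraries where they do the work, as an engineer would, in place of code of your own. Each camera call takes 0.05 s, during which the arm holds its last target. There are 200 camera calls.

### The job

Lift the ridged flap of the white wash caddy and fold it right back so that the lower tier lies open, then set the nail brush down in the left-hand bay and the bar of soap in the right-hand bay (left and right as seen from the robot), each right way up and flat on the bay's floor, not dropped in. Then fold the flap down again and press its top firmly (at least 5 N, but well under 40 N) until it is fully home. Leave the tumbler, the comb and the tongue cleaner where they are.

Things in the scene. Friction and masses are not known exactly. Their poses are not given: they have to be found in the camera images.
- caddy: White plastic wash caddy fixed to the ledge, 110 (x) by 214 mm (y). Origin: centre of its underside; x away from the robot (yaw within 0.25 rad), y left, z up. On 20 mm feet; inner floor 25 mm above the ledge; walls 5 mm thick, tops at 67 mm (front, back) and 72 mm (sides). A rib along x at y=0 (4 mm wide, top at 45 mm) parts the lower tier into two bays, each 100 (x) by 100 mm (y), both covered by the flap.
- bay_left (a point): Centre of the floor of the left-hand bay (+y), on the floor's upper face; axes as the caddy's.
- bay_right (a point): Centre of the floor of the right-hand bay (-y), on the floor's upper face; axes as the caddy's.
- flap_pin (a point): Middle of the flap's hinge pin, at the back of the caddy (57.5 mm behind its centre, 69.5 mm above the ledge). The pin runs along the caddy's y. Axes as the caddy's.
- flap_edge (a point): Middle of the flap's free front edge, at mid-thickness; moves with the flap. The flap: flat grey plate, fine ridges on top, 5 mm thick, 202 mm wide (y), 136 mm from pin to edge. Its -x runs from pin to edge, z out of the ridged face. Shut, its lip overhangs the front wall by 23 mm with 67 mm free below, so a fingertip gets well under it only with the tool tilted.
- flap (a joint): Angle of the flap, rad: 0 = shut, level on the walls; grows as its front edge lifts up and over to the back; 1.57 = upright; stops at 1.75, leaning back. Stiff hinge (0.11 N m of friction; flap 0.11 kg): it stays where it is left. Shut, its seat gives about 1 mm at the edge under 10 N. Pushing the lip level towards the pin jams it; lift it upwards. Starts shut or ajar by up to 0.15.
- nailbrush_mid (a point): Nail brush, pale wood with white bristles below, 86 (its x) by 40 (its y) by 34 mm high: wood from 12 to 28 mm above its underside, a 16 mm wide ridge on top; bristle block 34 mm wide. Point: its centre, 17 mm above its underside; z up. 50 to 100 g. Loose on the ledge at either side of the caddy.
- soap_mid (a point): White bar of soap, a plain rounded block 76 mm (its x) by 40 mm (its y) by 30 mm high. The point is at its centre, 15 mm above its underside; z up. 60 to 130 g. Lies loose on the ledge beside the caddy, on the other side from the nail brush.
- nailbrush: The nail brush as a body; origin: centre of its underside.
- soap: The bar of soap as a body; origin: centre of its underside.
- tumbler: Bystander: blue plastic tumbler, 74 mm across and 100 mm high, with two toothbrushes that stand up to 185 mm and lean out 55 mm either way along its x. Origin: centre of its underside.
- comb: Bystander: green plastic comb, 150 mm (x) by 30 mm by 6 mm, lying flat. Origin: centre of its underside.
- tongue_cleaner: Bystander: loop of curved stainless rod, 140 mm (x) by 44 mm by 9 mm, lying flat behind the caddy. Origin: near its centre, on the ledge.
Not all that is in view belongs to the job. Leave any blue look-alike of the nailbrush alone.

How it is judged:
On the way, in this order (a step that is already met when the one before it is completed fails the run):
1. the flap is folded back past 1.45 rad (value of joint flap above 1.45 rad), for 0.2 s.
2. nail brush flat in the left bay and soap flat in the right bay, both let go (x of nailbrush_mid in the frame of bay_left between -0.05 and 0.05 m and y of nailbrush_mid in the frame of bay_left between -0.05 and 0.05 m and z of nailbrush_mid in the frame of bay_left between 0.009 and 0.023 m and angle between each of nailbrush_mid, soap_mid's own z axis and vertical below 0.2 rad and x of soap_mid in the frame of bay_right between -0.05 and 0.05 m and y of soap_mid in the frame of bay_right between -0.05 and 0.05 m and z of soap_mid in the frame of bay_right between 0.007 and 0.021 m and contact force between the fingers and soap below 0.05 N and contact force between the fingers and nailbrush below 0.05 N), for 0.2 s.
3. the flap is down (below 0.04 rad) and pressed with more than 4 N (value of joint flap below 0.04 rad and contact force between the fingers and caddy above 4 N), for 0.05 s.
At the end, for the whole second after the job is handed in: The flap is shut (below 0.04 rad, about 5 mm at its front edge); beneath it the nail brush lies in the left bay and the soap in the right bay, centres within the bay and no more than 6 mm above their resting height, tilted less than 0.2 rad, and at rest (x of nailbrush_mid in the frame of bay_left between -0.05 and 0.05 m and y of nailbrush_mid in the frame of bay_left between -0.05 and 0.05 m and z of nailbrush_mid in the frame of bay_left between 0.009 and 0.023 m and angle between each of nailbrush_mid, soap_mid's own z axis and vertical below 0.2 rad and x of soap_mid in the frame of bay_right between -0.05 and 0.05 m and y of soap_mid in the frame of bay_right between -0.05 and 0.05 m and z of soap_mid in the frame of bay_right between 0.007 and 0.021 m and value of joint flap below 0.04 rad and linear speed of each of soap, nailbrush below 0.02 m/s); the robot touches nothing.
It fails at once if the fingers press on the caddy or its flap with over 40 N (contact force between the fingers and caddy above 40 N).
It fails at once if the soap is dropped in: falls free with its centre over 55 mm above the bay's floor (horizontal distance between soap_mid and bay_right below 0.06 m and z of soap_mid in the frame of bay_right between 0.055 and 0.3 m and contact force between soap and the fingers below 0.05 N and contact force between soap and caddy below 0.05 N and linear speed of soap above 0.35 m/s).
It fails at once if the nail brush is dropped in: falls free with its centre over 55 mm above the bay's floor (horizontal distance between nailbrush_mid and bay_left below 0.06 m and z of nailbrush_mid in the frame of bay_left between 0.055 and 0.3 m and contact force between nailbrush and the fingers below 0.05 N and contact force between nailbrush and caddy below 0.05 N and linear speed of nailbrush above 0.35 m/s).
It fails at once if the tumbler is moved over 30 mm or tipped over 0.3 rad (distance of tumbler from where it was at the start of the episode above 0.03 m or angle between tumbler's own z axis and vertical above 0.3 rad).
It fails at once if the comb or the tongue cleaner is moved over 30 mm (distance of any of comb, tongue_cleaner from where it was at the start of the episode above 0.03 m).
It also fails if it takes over 72 s, if anything falls off the work surface, if the arm or the gripper's body presses on something with over 40 N, if the wrist force passes 120 N, or if a joint passes its speed limit or range.

## Working session

There is one attempt and no reset: what is moved stays moved. The work goes in short steps, Python scripts to look and compute and a tool call to move; the robot and the scene stay as the last step left them, time stands still between calls to the robot, and variables do not carry over. Pictures are saved under pics/ and viewed, about 8 in all and at most 12, crops included, and the job is handed in when it is done.

Besides the shell and the picture viewer there is one more tool, called after "Request:" by a JSON object that holds its "method" and its "body". play_rows: Moves the arm, as the interface text tells. Its arguments: {"type":"object","properties":{"deltas":{"type":"array"},"newtons":{"type":"number"}},"required":["deltas"]}

```bash
ls; mkdir -p pics
python3 - <<'E'
from bench import ctrl
import cv2
print(ctrl.get_state()); print(ctrl.tips_ahead)
for n in("scene","top"):
    print(n,ctrl.get_calibration(n)); cv2.imwrite(f"pics/{n}0.png",cv2.cvtColor(ctrl.snapshot(n),cv2.COLOR_RGB2BGR))
import numpy as np
a=[cv2.imread(f"pics/{n}0.png") for n in("scene","top")]
E
```

```text
pics
{'t': 0.0, 'joint_positions': array([-1.43400124e+00,  5.33439451e-02,  1.61430948e+00, -2.16557172e-05,
        1.47599673e+00, -1.18979895e-01]), 'dq': array([ 0.00083333, -0.00109024,  0.00085567, -0.00099228, -0.00151293,
        0.00021718]), 'tau': array([-1.07161781e-03, -3.93685412e+01, -3.70177603e+01, -1.82365479e-04,
        7.17422459e-03, -8.19552554e-06]), 'position': array([ 0.15804651, -0.60406596,  0.24406175]), 'tool_rot': array([ 9.91832877e-01,  1.27540133e-01, -1.99413152e-05, -1.02861236e-03]), 'wrist_force': array([ 0.31549485, -0.69636088,  0.52096067]), 'moment': array([-0.02347008,  0.03232952,  0.04880282]), 'opening': 0.9983765661948744}
0.014
scene {'fx': 386.6764875682986, 'fy': 386.6764875682986, 'cx': 263.1573720581355, 'cy': 197.84419328802625, 'k1': -0.01906765368457808, 'world_to_cam': array([[ 0.50599364,  0.8625127 ,  0.00650238, -0.31173107],
       [-0.59558012,  0.34392463,  0.72594777,  0.32436766],
       [ 0.62390285, -0.37119764,  0.68771909, -1.5130756 ],
       [ 0.        ,  0.        ,  0.        ,  1.        ]])}
top {'fx': 480.756979817372, 'fy': 480.756979817372, 'cx': 252.2221005426614, 'cy': 190.09383297484678, 'k1': -0.0169691984779694, 'world_to_cam': array([[ 0.0124599 , -0.99990798,  0.00536547, -0.0071252 ],
       [ 0.99732551,  0.01281383,  0.07195573, -0.59580273],
       [-0.07201786,  0.00445456,  0.9973934 , -1.22663629],
       [ 0.        ,  0.        ,  0.        ,  1.        ]])}
```

View pics/scene0.png

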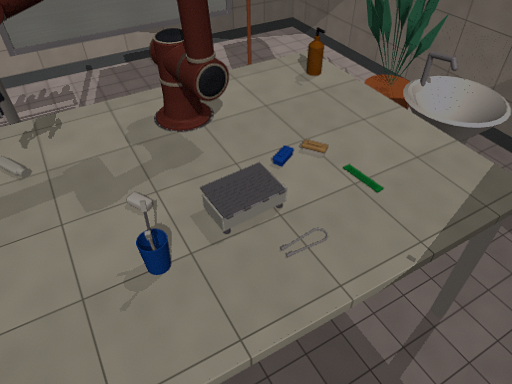

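View pics/top0.png

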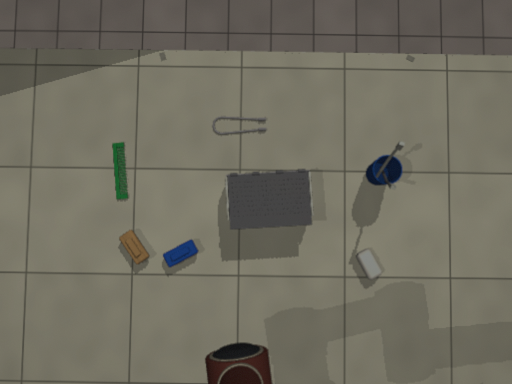

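The top view shows the caddy at (270,200). For the brush there are two candidates: pale wood at (134,246) and the blue look-alike at (180,253). For the soap, the white block at (369,264) is the candidate; a white thing at scene (10,165) also needs checking. I choose the wood one and the block at (369,264), and will check both in one crop.

```bash
cat > h.py <<'E'
import numpy as np, cv2
from bench import ctrl
from scipy.spatial.transform import Rotation as R
def ray(n,u,v):
    c=ctrl.get_calibration(n); K=np.array([[c['fx'],0,c['cx']],[0,c['fy'],c['cy']],[0,0,1]])
    # drawn = slope*(1+k1 r^2)
    p=cv2.undistortPoints(np.array([[[u,v]]],float),K,np.array([c['k1'],0,0,0.]),None,None).ravel()
    T=c['world_to_cam']; d=T[:3,:3].T@np.array([p[0],-p[1],-1]); o=-T[:3,:3].T@T[:3,3]
    return o,d
def at(n,u,v,z):
    o,d=ray(n,u,v); return o+d*(z-o[2])/d[2]
def proj(n,P):
    c=ctrl.get_calibration(n); q=c['world_to_cam']@np.append(P,1); x,y=q[0]/-q[2],-q[1]/-q[2]
    s=1+c['k1']*(x*x+y*y); return np.array([c['fx']*x*s+c['cx'],c['fy']*y*s+c['cy']])
def box(n,mask,z):
    cs,_=cv2.findContours(mask.astype(np.uint8),cv2.RETR_EXTERNAL,cv2.CHAIN_APPROX_NONE)
    c=max(cs,key=cv2.contourArea)
    P=np.array([at(n,*p,z)[:2] for p in c[:,0].astype(float)],np.float32)
    (x,y),(w,h),a=cv2.minAreaRect(P*1000)
    if w<h: w,h,a=h,w,a+90
    return x/1000,y/1000,w,h,(a+90)%180-90   # centre, size mm, long-axis yaw deg
def snap(n,f):
    i=ctrl.snapshot(n); cv2.imwrite(f"pics/{f}.png",cv2.cvtColor(i,cv2.COLOR_RGB2BGR)); return i
def grab(): return ctrl.get_state()
E
python3 - <<'E'
from h import *
i=cv2.imread("pics/top0.png"); s=cv2.imread("pics/scene0.png")
hsv=cv2.cvtColor(i,cv2.COLOR_BGR2HSV)
def win(m,x0,x1,y0,y1):
    o=np.zeros_like(m);o[y0:y1,x0:x1]=m[y0:y1,x0:x1];return o
print(proj("scene",[.158,-.605,.245]))
b=win((hsv[...,1]>100)&(hsv[...,0]<25),110,160,225,270); print("brush",b.sum(),box("top",b,.028))
bb=win((hsv[...,1]>120)&(hsv[...,0]>100),155,205,235,275); print("blue",box("top",bb,.028))
w=win((hsv[...,2]>175)&(hsv[...,1]<25),350,390,240,285); print("soap",w.sum(),box("top",w,.03))
print("Vs",i[264,369],i[280,395],i[200,270],i[200,311])
f=win((hsv[...,2]<110),220,318,165,235); print("flapdark",box("top",f,.072))
for n,(u,v) in dict(tumbler=(384,171),comb0=(118,143),comb1=(122,199),tc0=(213,126),tc1=(267,124)).items(): print(n,at("top",u,v,0.005))
def c(im,x,y,w,h,k): return cv2.resize(im[y:y+h,x:x+w],None,fx=k,fy=k,interpolation=cv2.INTER_CUBIC)
a=np.vstack([np.hstack([c(i,215,160,110,80,4),c(i,340,235,50,50,6.4)[:320]]),np.hstack([c(s,195,155,110,80,4),c(i,110,225,100,50,3.2)[:160].repeat(2,0)[:320]])[:, :760] if 0 else np.hstack([c(s,195,160,110,70,4),c(i,105,220,80,70,4)])[:, :760]])  if 0 else None
A=c(i,215,160,110,80,3.6);B=c(s,195,160,110,80,3.6);C=c(i,105,220,110,80,3.6);D=c(i,330,225,110,80,3.6)
cv2.imwrite("pics/crop1.png",np.vstack([np.hstack([A,B]),np.hstack([C,D])]))
E
```

```text
[-18.3754709  122.95127797]
brush 494 (0.44611679077148436, 0.30226528930664065, 82.275634765625, 38.77335739135742, 35.18871307373047)
blue (0.4317911071777344, 0.18282662963867188, 83.01741790771484, 36.19194793701172, -61.016334533691406)Traceback (most recent call last):
  File "<stdin>", line 9, in <module>
  File "h.py", line 17, in box
    c=max(cs,key=cv2.contourArea)
ValueError: max() iterable argument is empty
```

Run:
```python
from h import *
i=cv2.imread("pics/top0.png"); s=cv2.imread("pics/scene0.png")
hsv=cv2.cvtColor(i,cv2.COLOR_BGR2HSV)
def win(m,x0,x1,y0,y1):
    o=np.zeros_like(m);o[y0:y1,x0:x1]=m[y0:y1,x0:x1];return o
print("Vs",hsv[264,369],hsv[240,390],hsv[200,270],hsv[200,311])
w=win((hsv[...,1]<25)&(hsv[...,2]>130),350,390,240,285); print("soap",w.sum(),w.any() and box("top",w,.03))
f=win((hsv[...,2]<100),220,318,165,232); print("flapdark",box("top",f,.072))
print("white@scene",at("scene",10,165,0.01))
for n,(u,v) in dict(tumbler=(384,171),comb0=(118,143),comb1=(122,199),tc0=(213,126),tc1=(267,124)).items(): print(n,at("top",u,v,0.005))
def c(im,x,y,w,h,k): return cv2.resize(im[y:y+h,x:x+w],None,fx=k,fy=k,interpolation=cv2.INTER_CUBIC)
A=c(i,215,160,110,80,3.6);B=c(s,195,160,110,80,3.6);C=c(i,105,220,110,80,3.6);D=c(i,330,225,110,80,3.6)
cv2.imwrite("pics/crop1.png",np.vstack([np.hstack([A,B]),np.hstack([C,D])]))
```

```text
Vs [ 42   9 136] [ 25  37 130] [120   4  66] [ 30  17 121]
soap 281 (0.4121609802246094, -0.3019380493164063, 64.36199951171875, 28.507192611694336, 29.259790420532227)
flapdark (0.5733649291992188, -0.040347549438476564, 242.50669860839844, 164.43772888183594, -89.29339569807053)
white@scene [ 0.01788812 -0.61802732  0.01      ]
tumbler [ 0.65215346 -0.34761804  0.005     ]
comb0 [0.71754348 0.35745881 0.005     ]
comb1 [0.56919034 0.34205154 0.005     ]
tc0 [0.76636008 0.10663453 0.005     ]
tc1 [ 0.77367552 -0.03674487  0.005     ]
```

View pics/crop1.png

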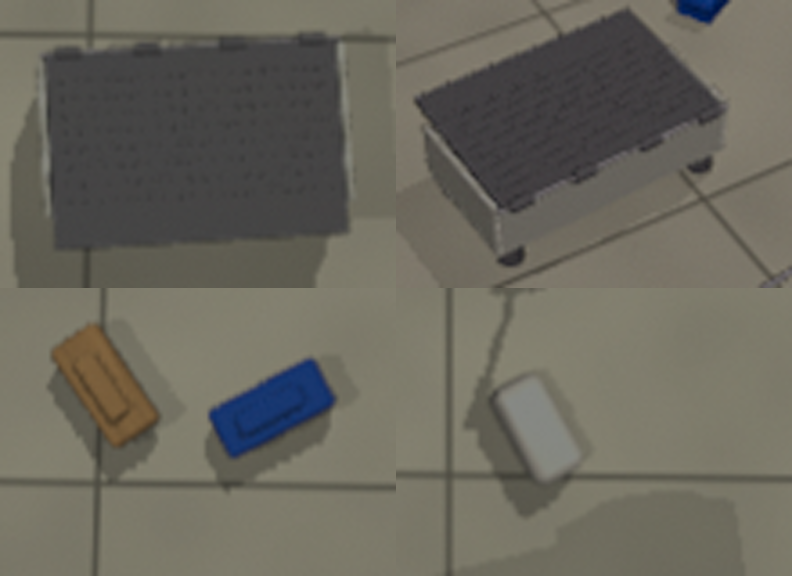

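Run:
```python
from h import *
def tri(a,b):
    (o1,d1),(o2,d2)=ray("top",*a),ray("scene",*b)
    t=np.linalg.lstsq(np.c_[d1,-d2],o2-o1,rcond=None)[0]
    p,q=o1+t[0]*d1,o2+t[1]*d2; return (p+q)/2,np.linalg.norm(p-q)
k=3.6
T=lambda x,y:(215+x/k-.4,160+y/k-.4); S=lambda x,y:(195+(x-396)/k-.4,160+y/k-.4)
print("front -y",tri(T(349,234),S(417,100))); print("front +y",tri(T(53,248),S(628,8)))
for z in(.072,.078,.085,.092):
    print(z,at("top",*T(349,234),z),at("top",*T(53,248),z))
print("walls z.072: FL,FR,BL,BR")
for p in((47,213),(352,198),(41,57),(343,38)): print(at("top",*T(*p),.072))
for p in((722,103),(505,210)): print("back",at("scene",*S(*p),.072))
D=lambda x,y:(330+(x-396)/k-.4,225+(y-288)/k-.4)
P=np.array([at("top",*D(*p),.02)[:2] for p in((494,397),(533,374),(582,455),(546,484))]);print("soap",P.mean(0),P)
C=lambda x,y:(105+x/k-.4,220+(y-288)/k-.4)
P=np.array([at("top",*C(*p),.028)[:2] for p in((51,352),(94,323),(160,417),(118,446))]);print("brush",P.mean(0),np.linalg.norm(P[0]-P[1]),np.linalg.norm(P[1]-P[2]),np.degrees(np.arctan2(*(P[1]-P[2])[::-1])))
```

```text
front -y (array([ 0.50908694, -0.14468824,  0.0799887 ]), np.float64(0.004022811350957808))
front +y (array([0.49616978, 0.05551702, 0.08368126]), np.float64(0.0003330890451049915))
0.072 [ 0.50828097 -0.14756613  0.072     ] [0.49615309 0.05615441 0.072     ]
0.078 [ 0.5082693 -0.1467948  0.078    ] [0.49620234 0.05590232 0.078     ]
0.085 [ 0.50825569 -0.14589491  0.085     ] [0.49625981 0.05560822 0.085     ]
0.092 [ 0.50824208 -0.14499502  0.092     ] [0.49631728 0.05531412 0.092     ]
walls z.072: FL,FR,BL,BR
[0.52013536 0.06066543 0.072     ]
[ 0.53308792 -0.14954361  0.072     ]
[0.62803723 0.06656339 0.072     ]
[ 0.64403272 -0.14290005  0.072     ]
back [0.62495524 0.066704   0.072     ]
back [ 0.6438732 -0.1330824  0.072    ]
soap [ 0.41054985 -0.30361279] [[ 0.43185171 -0.27153639]
 [ 0.44856082 -0.29963591]
 [ 0.39130426 -0.33460429]
 [ 0.37048261 -0.30867455]]
brush [0.4469841  0.30147029] 0.03664789205984667 0.08209041539076191 36.552167813363994
```

The crop confirms it: the wood brush has a ridge on top with the blue decoy beside it, the soap is a plain white block, and the flap is ajar by about 0.08 rad. The caddy is at about (0.581,-0.041) with yaw 0.062. The moves can't tilt the tool, so I'll lift the edge by friction on the finger along its arc. First I go in front of the lip.

Request:
{"method": "play_rows", "body": {"deltas": [0.429, -0.462, 0.07, 11.1, -1, 0.429, -0.462, 0.07, 11.1, -1, 0.429, -0.462, 0.07, 11.1, -1, 0.429, -0.462, 0.07, 11.1, -1, 0.429, -0.462, 0.07, 11.1, -1, 0.429, -0.462, 0.07, 11.1, -1, 0.429, -0.462, 0.07, 11.1, -1, 0.429, -0.462, 0.07, 11.1, -1, 0.429, -0.462, 0.07, 11.1, -1, 0.429, -0.462, 0.07, 11.1, -1, 0.429, -0.462, 0.07, 11.1, -1, 0.429, -0.462, 0.07, 11.1, -1, 0.429, -0.462, 0.07, 11.1, -1, 0.429, -0.462, 0.07, 11.1, -1, 0.429, -0.462, 0.07, 11.1, -1], "newtons": 30}}

```text
t: 1.6
position: [0.456, -0.0485, 0.1747]
tool_rot: [0.999, 0.032, -0.001, 0.0]
wrist_force: [-0.1, 0.1, 0.7]
opening: -0.002
```

```bash
cat >> h.py <<'E'
C=np.array([.581,-.0413]); PSI=.062
def c2w(x,y): c,s=np.cos(PSI),np.sin(PSI); return C+[c*x-s*y,s*x+c*y]
def st():
    s=ctrl.get_state(); r=R.from_quat(s['tool_rot']).as_matrix(); yaw=np.arctan2(r[1,0],r[0,0])
    q=s['position'][:2]-C; c,sn=np.cos(PSI),np.sin(PSI)
    print('t %.2f'%s['t'],'pos',s['position'].round(4),'caddy',np.round([c*q[0]+sn*q[1],-sn*q[0]+c*q[1]],4),'yaw %.1f tilt %.2f'%(np.degrees(yaw),np.degrees(np.arccos(-r[2,2]))),'F',s['wrist_force'].round(1),'op %.3f'%s['opening']); return s,r
def to(x,y,z,yawdeg):
    s,r=st(); d=r.T@(np.array([x,y,z])-s['position']); yaw=np.degrees(np.arctan2(r[1,0],r[0,0]))
    print('  move',d.round(4),'turn %.1f'%((yaw-yawdeg+90)%180-90))
E
python3 - <<'E'
from h import *
to(*c2w(-.125,0),.075,3.55)
i=snap("scene","s1"); cv2.imwrite("pics/s1c.png",cv2.resize(i[110:240,150:340,::-1],None,fx=4,fy=4,interpolation=2))
E
```

```text
t 1.60 pos [ 0.456  -0.0485  0.1747] caddy [-0.1252  0.0005] yaw 3.7 tilt 0.08 F [-0.1  0.1  0.7] op -0.002
  move [0.0004 0.0005 0.0997] turn 0.1
```

View pics/s1c.png

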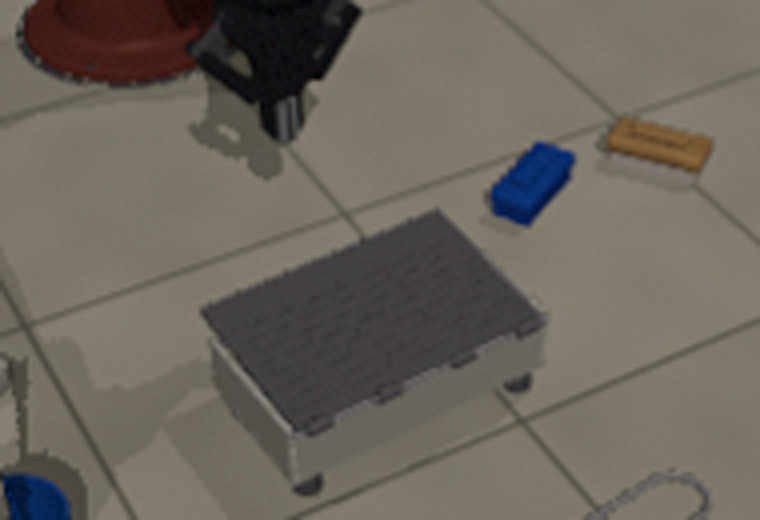

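The gripper is shut in front of the lip (crop (285,135)), and nothing has been disturbed. I'll go down and creep in to contact.

Request:
{"method": "play_rows", "body": {"deltas": [0, 0, 0.05, 0, -1, 0, 0, 0.107, 0, -1, 0, 0, 0.107, 0, -1, 0.026, 0, 0.107, 0, -1, 0.026, 0, 0.107, 0, -1, 0.03, 0, 0.107, 0, -1, 0.032, 0, 0.107, 0, -1, 0.034, 0, 0.107, 0, -1, 0.034, 0, 0.107, 0, -1]}}

```text
t: 2.55
position: [0.4895, -0.0475, 0.0684]
tool_rot: [1.0, 0.031, -0.001, 0.0]
wrist_force: [-3.3, -2.9, 0.0]
opening: -0.001
```

Request:
{"method": "play_rows", "body": {"deltas": [0.001, 0, 0, 0, -1, 0.002, 0, 0, 0, -1]}}

```text
t: 2.75
position: [0.4896, -0.0474, 0.0673]
tool_rot: [1.0, 0.031, -0.003, 0.001]
wrist_force: [-9.0, -5.1, 0.9]
opening: -0.005
```

Request:
{"method": "play_rows", "body": {"deltas": [0.0005, 0, -0.003, 0, -1, 0.001, 0, -0.006, 0, -1, 0.0015, 0, -0.01, 0, -1]}}

```text
t: 3.05
position: [0.4903, -0.0473, 0.0764]
tool_rot: [1.0, 0.031, -0.004, 0.0]
wrist_force: [-7.9, -5.3, -1.0]
opening: 0.002
```

Run:
```python
from h import *
st()
i=snap("scene","s2"); j=cv2.imread("pics/s1.png")
cv2.imwrite("pics/s2c.png",np.hstack([cv2.resize(x[145:235,190:300],None,fx=3.6,fy=3.6,interpolation=2) for x in(j,i[...,::-1])]))
```

```text
t 3.05 pos [ 0.4903 -0.0473  0.0764] caddy [-0.0909 -0.0003] yaw 3.6 tilt 0.48 F [-7.9 -5.3 -1. ] op 0.002
```

View pics/s2c.png

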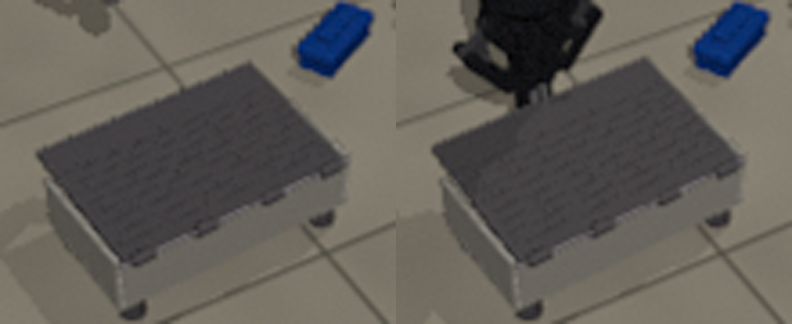

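The flap follows: its front corners have risen about 1.5 px, from crop (37,153) to (36,147). I'll continue along the arc.

Request:
{"method": "play_rows", "body": {"deltas": [0.001, 0, -0.005, 0, -1, 0.0025, 0, -0.01, 0, -1, 0.004, 0, -0.015, 0, -1, 0.0055, 0, -0.02, 0, -1, 0.007, 0, -0.025, 0, -1, 0.0085, 0, -0.03, 0, -1]}}

```text
t: 3.7
position: [0.4973, -0.0467, 0.1063]
tool_rot: [0.999, 0.031, -0.007, 0.0]
wrist_force: [-15.3, -5.2, 3.9]
opening: 0.002
```

Run:
```python
from h import *
st()
i=snap("scene","s3"); j=cv2.imread("pics/s1.png")
cv2.imwrite("pics/s3c.png",np.hstack([cv2.resize(x[145:235,190:300],None,fx=3.6,fy=3.6,interpolation=2) for x in(j,i[...,::-1])]))
```

```text
t 3.70 pos [ 0.4973 -0.0467  0.1063] caddy [-0.0838 -0.0002] yaw 3.6 tilt 0.76 F [-15.3  -5.2   3.9] op 0.002
```

View pics/s3c.png

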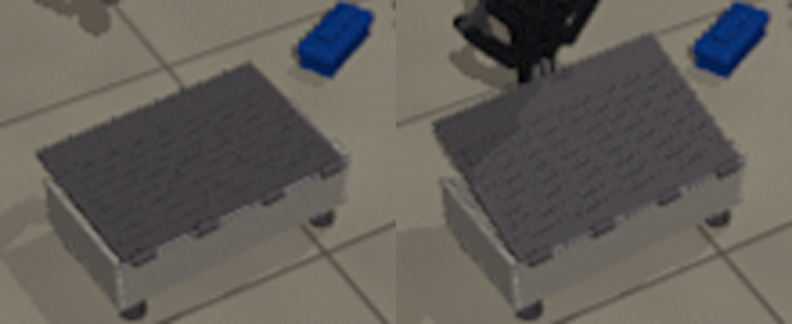

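The flap is at about 0.31 rad (front corner now at crop (39,124)), and force is moderate. Continuing.

Request:
{"method": "play_rows", "body": {"deltas": [0.0025, 0, -0.01, 0, -1, 0.007, 0, -0.02, 0, -1, 0.0125, 0, -0.03, 0, -1, 0.019, 0, -0.04, 0, -1, 0.027, 0, -0.05, 0, -1, 0.037, 0, -0.06, 0, -1]}}

```text
t: 4.35
position: [0.5396, -0.0436, 0.1688]
tool_rot: [1.0, 0.031, 0.0, -0.0]
wrist_force: [-0.3, -0.6, 0.1]
opening: 0.0
```

Run:
```python
from h import *
st()
i=snap("scene","s4"); t=snap("top","t4")
cv2.imwrite("pics/s4c.png",np.hstack([cv2.resize(i[110:235,190:300,::-1],None,fx=3.6,fy=3.6,interpolation=2),cv2.resize(t[120:245,210:320,::-1],None,fx=3.6,fy=3.6,interpolation=2)]))
```

```text
t 4.35 pos [ 0.5396 -0.0436  0.1688] caddy [-0.0415  0.0002] yaw 3.6 tilt 0.05 F [-0.3 -0.6  0.1] op 0.000
```

View pics/s4c.png

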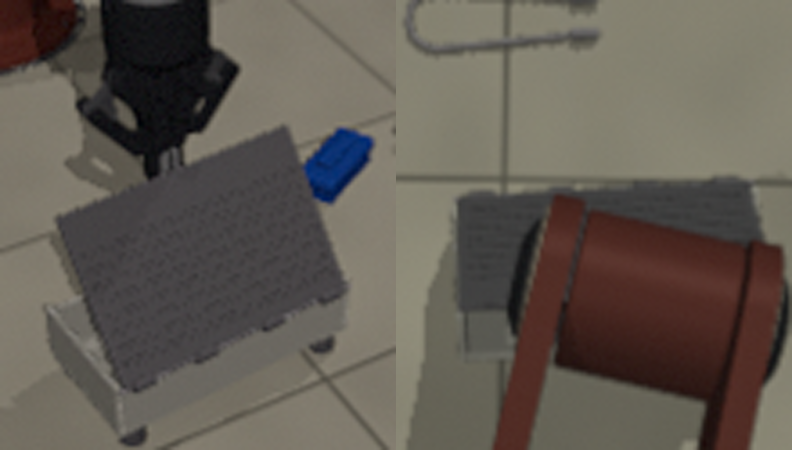

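```bash
cat >> h.py <<'E'
def flap(pR,pL):  # scene pixels of the -y and +y free corners
    from scipy.optimize import least_squares
    def f(a):
        e=[]
        for y,p in((-.101,pR),(.101,pL)):
            X=.0575-.136*np.cos(a[0])+.0025*np.sin(a[0]);Z=.0695+.136*np.sin(a[0])+.0025*np.cos(a[0])
            e+=list(proj("scene",[*c2w(X,y),Z])-p)
        return np.array(e)
    r=least_squares(f,[.8]); print("flap",r.x,"res",r.fun.round(1),"edge x,z",.0575-.136*np.cos(r.x),.0695+.136*np.sin(r.x))
E
python3 - <<'E'
from h import *
flap((205.7,169.9),(269.6,144.6))
j=3.6
flap((190+39/j-.4,145+124/j-.4),(190+(652-396)/j-.4,145+34/j-.4))
E
```

```text
flap [0.93223528] res [-0.7  0.9  0.6  0.4] edge x,z [-0.02356153] [0.17870178]
flap [0.35573606] res [-1.5 -0.2 -0.1  0. ] edge x,z [-0.06998509] [0.11686614]
```

The scene crop shows the flap at about 0.93 rad (free corners at (58,217) and (288,126)), with the finger just behind its underside. I'll push on to about 1.6.

Request:
{"method": "play_rows", "body": {"deltas": [0.01, 0, -0.007, 0, -1, 0.02, 0, -0.014, 0, -1, 0.03, 0, -0.02, 0, -1, 0.04, 0, -0.024, 0, -1, 0.05, 0, -0.027, 0, -1, 0.06, 0, -0.03, 0, -1, 0.07, 0, -0.03, 0, -1, 0.08, 0, -0.03, 0, -1, 0.09, 0, -0.03, 0, -1, 0.094, 0, -0.03, 0, -1, 0.094, 0, -0.03, 0, -1, 0.094, 0, -0.03, 0, -1]}}

```text
t: 5.65
position: [0.6329, -0.0382, 0.1981]
tool_rot: [1.0, 0.031, -0.0, 0.0]
wrist_force: [0.0, -0.2, -0.7]
opening: -0.001
```

Run:
```python
from h import *
st()
```

```text
t 5.65 pos [ 0.6329 -0.0382  0.1981] caddy [ 0.052  -0.0001] yaw 3.6 tilt 0.01 F [ 0.  -0.2 -0.7] op -0.001
```

Request:
{"method": "play_rows", "body": {"deltas": [0.005, 0, 0, 0, -1, 0.009, 0, 0, 0, -1, 0.009, 0, 0, 0, -1]}}

```text
t: 5.95
position: [0.6423, -0.0376, 0.1983]
tool_rot: [1.0, 0.031, 0.0, -0.0]
wrist_force: [0.6, -0.3, -0.3]
opening: 0.002
```

Request:
{"method": "play_rows", "body": {"deltas": [-0.04, 0, -0.01, 0, -1, -0.08, 0, -0.03, 0, 0, -0.13, -0.02, -0.04, 0, 0.5]}}

```text
t: 6.25
position: [0.5154, -0.0283, 0.2391]
tool_rot: [1.0, 0.03, 0.001, 0.001]
wrist_force: [0.3, 0.2, 1.6]
opening: 0.333
```

Run:
```python
from h import *
to(.4465,.302,.12,36)
```

```text
t 6.25 pos [ 0.5154 -0.0283  0.2391] caddy [-0.0647  0.017 ] yaw 3.4 tilt 0.16 F [0.3 0.2 1.6] op 0.333
  move [-0.0492 -0.334   0.1186] turn -32.6
```

Request:
{"method": "play_rows", "body": {"deltas": [-0.007, -0.05, 0, -4.6, 0.5, -0.015, -0.1, 0.02, -9.3, 0.5, -0.022, -0.15, 0.04, -14, 0.5, -0.03, -0.2, 0.06, -18.6, 0.5, -0.037, -0.25, 0.08, -23, 0.5, -0.044, -0.3, 0.1, -28, 0.5, -0.049, -0.334, 0.118, -32.6, 0.5, -0.049, -0.334, 0.118, -32.6, 0.5, -0.049, -0.334, 0.118, -32.6, 0.5, -0.049, -0.334, 0.118, -32.6, 0.5]}}

```text
t: 7.25
position: [0.4465, 0.3027, 0.1202]
tool_rot: [0.951, 0.31, 0.001, 0.0]
wrist_force: [-0.3, -0.0, -0.3]
opening: 0.751
```

Run:
```python
from h import *
to(.4465,.302,.018,36)
i=snap("scene","s5"); t=snap("top","t5")
cv2.imwrite("pics/s5c.png",np.hstack([cv2.resize(i[90:245,190:340,::-1],None,fx=2.6,fy=2.6,interpolation=2),cv2.resize(t[130:285,110:260,::-1],None,fx=2.6,fy=2.6,interpolation=2)]))
```

```text
t 7.25 pos [0.4465 0.3027 0.1202] caddy [-0.1129  0.3517] yaw 36.1 tilt 0.08 F [-0.3 -0.  -0.3] op 0.751
  move [-0.0005  0.0005  0.1022] turn 0.1
```

View pics/s5c.png

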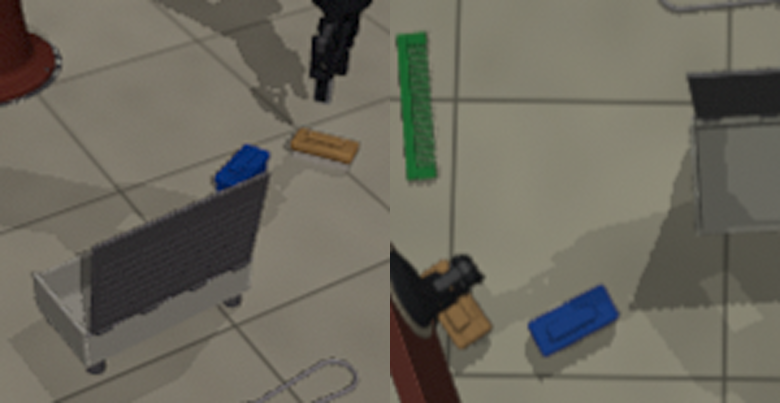

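The flap is folded back (scene crop (180,250), leaning away), and the gripper is above the wooden brush (top crop (455,300)). I'll go down and grip.

Request:
{"method": "play_rows", "body": {"deltas": [0, 0, 0.05, 0, 0.5, 0, 0, 0.085, 0, 0.5, 0, 0, 0.102, 0, 0.5, 0, 0, 0.102, 0, 0.5, 0, 0, 0.102, 0, -1, 0, 0, 0.102, 0, -1, 0, 0, 0.102, 0, -1, 0, 0, 0.102, 0, -1, 0, 0, 0.102, 0, -1, 0, 0, 0.102, 0, -1], "newtons": 30}}

```text
t: 8.35
position: [0.4476, 0.3037, 0.0198]
tool_rot: [0.951, 0.31, 0.002, 0.0]
wrist_force: [1.2, -1.8, 5.7]
opening: 0.463
```

Request:
{"method": "play_rows", "body": {"deltas": [0, 0, -0.03, 0, -1, 0, 0, -0.08, 0, -1, 0, 0, -0.13, 0, -1, 0, 0, -0.13, 0, -1]}}

```text
t: 8.75
position: [0.4504, 0.3057, 0.157]
tool_rot: [0.951, 0.31, 0.008, -0.001]
wrist_force: [0.2, 1.0, 0.0]
opening: 0.459
```

Run:
```python
from h import *
to(*c2w(-.003,.052),.155,3.55)
```

```text
t 8.75 pos [0.4504 0.3057 0.157 ] caddy [-0.1088  0.3544] yaw 36.2 tilt 0.95 F [0.2 1.  0. ] op 0.459
  move [-0.0739  0.3117  0.0016] turn 32.6
```

Request:
{"method": "play_rows", "body": {"deltas": [-0.011, 0.045, 0, 4.7, -1, -0.021, 0.09, 0, 9.4, -1, -0.032, 0.135, 0, 14, -1, -0.042, 0.18, 0, 18.7, -1, -0.053, 0.225, 0, 23.4, -1, -0.063, 0.27, 0, 28, -1, -0.074, 0.312, 0, 32.6, -1, -0.074, 0.312, 0, 32.6, -1, -0.074, 0.312, 0, 32.6, -1, -0.074, 0.312, 0, 32.6, -1]}}

```text
t: 9.75
position: [0.5695, 0.0084, 0.147]
tool_rot: [1.0, 0.032, -0.0, -0.0]
wrist_force: [0.6, -0.5, -0.1]
opening: 0.462
```

Run:
```python
from h import *
to(*c2w(-.003,.052),.046,3.55)
i=snap("scene","s6"); t=snap("top","t6")
cv2.imwrite("pics/s6c.png",np.hstack([cv2.resize(i[90:245,190:340,::-1],None,fx=2.6,fy=2.6,interpolation=2),cv2.resize(t[130:285,180:330,::-1],None,fx=2.6,fy=2.6,interpolation=2)]))
```

```text
t 9.75 pos [0.5695 0.0084 0.147 ] caddy [-0.0084  0.0503] yaw 3.6 tilt 0.06 F [ 0.6 -0.5 -0.1] op 0.462
  move [ 0.0054 -0.0016  0.101 ] turn 0.1
```

View pics/s6c.png

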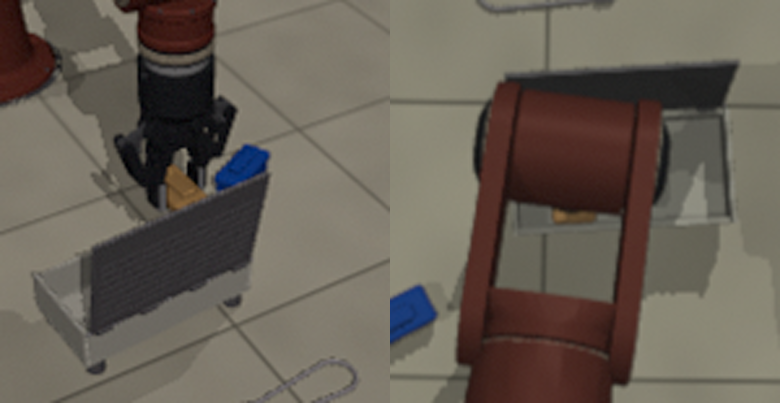

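Run:
```python
from h import *
for u,v in((555,222),(597,220)):
    for z in(.14,.155):
        p=at("top",180+(u-390)/2.6-.4,130+v/2.6-.4,z)[:2]-C; c,s=np.cos(PSI),np.sin(PSI); print(z,c*p[0]+s*p[1],-s*p[0]+c*p[1])
# wall check
for u,v in((515,232),(733,218),(724,108)):
    p=at("top",180+(u-390)/2.6-.4,130+v/2.6-.4,.07)[:2]-C; print('wall',c*p[0]+s*p[1],-s*p[0]+c*p[1])
```

```text
0.14 -0.048381209466778534 0.06607604276993845
0.155 -0.04869532850725658 0.06588636122488925
0.14 -0.04845260821181386 0.028225789815634682
0.155 -0.048765776408841416 0.0285401740647544
wall -0.054561937982552204 0.10558494314647884
wall -0.05152804095034359 -0.10336998764183583
wall 0.05458237852453386 -0.10088096320738985
```

The brush is held square above the left bay (top crop (575,213)) and the flap is standing. I'll lower it.

Request:
{"method": "play_rows", "body": {"deltas": [0.004, -0.003, 0.03, 0, -1, 0.004, -0.003, 0.06, 0, -1, 0.004, -0.003, 0.08, 0, -1, 0.004, -0.003, 0.09, 0, -1, 0.004, -0.003, 0.096, 0, -1, 0.004, -0.003, 0.099, 0, -1, 0.004, -0.003, 0.1, 0, -1]}}

```text
t: 10.55
position: [0.5746, 0.011, 0.0483]
tool_rot: [1.0, 0.031, 0.001, 0.0]
wrist_force: [-0.2, -0.3, -1.2]
opening: 0.459
```

Request:
{"method": "play_rows", "body": {"deltas": [0, 0, 0.001, 0, -1, 0, 0, 0.002, 0, -1, 0, 0, 0.002, 0, -1]}}

```text
t: 10.85
position: [0.5742, 0.0107, 0.0459]
tool_rot: [1.0, 0.031, 0.0, 0.0]
wrist_force: [-0.0, -0.0, -1.0]
opening: 0.461
```

Request:
{"method": "play_rows", "body": {"deltas": [0, 0, 0.001, 0, -1, 0, 0, 0.002, 0, -1, 0, 0, 0.002, 0, -1]}}

```text
t: 11.15
position: [0.5743, 0.0107, 0.0448]
tool_rot: [1.0, 0.031, 0.0, 0.0]
wrist_force: [-4.0, 1.0, 7.0]
opening: 0.461
```

Contact is at the expected height. I'll open part way (55 mm) and lift out.

Request:
{"method": "play_rows", "body": {"deltas": [0, 0, -0.001, 0, 0.25, 0, 0, -0.001, 0, 0.25, 0, 0, -0.001, 0, 0.25, 0, 0, -0.001, 0, 0.25, 0, 0, -0.02, 0, 0.25, 0, 0, -0.06, 0, 0.25, 0, 0, -0.11, 0, 0.25, 0, 0, -0.13, 0, 0.25]}}

```text
t: 11.95
position: [0.5763, 0.0106, 0.179]
tool_rot: [1.0, 0.031, 0.004, 0.001]
wrist_force: [0.5, 0.4, 1.0]
opening: 0.629
```

Run:
```python
from h import *
to(.411,-.303,.14,30)
```

```text
t 11.95 pos [0.5763 0.0106 0.179 ] caddy [-0.0015  0.0521] yaw 3.6 tilt 0.45 F [0.5 0.4 1. ] op 0.629
  move [-0.1848  0.3027  0.038 ] turn -26.4
```

Request:
{"method": "play_rows", "body": {"deltas": [-0.025, 0.04, 0, -3.5, 0.5, -0.05, 0.08, 0, -7, 0.5, -0.075, 0.12, 0, -10.5, 0.5, -0.1, 0.16, 0, -14, 0.5, -0.125, 0.2, 0.01, -17.5, 0.5, -0.15, 0.24, 0.02, -21, 0.5, -0.175, 0.28, 0.03, -24.5, 0.5, -0.185, 0.303, 0.038, -26.4, 0.5, -0.185, 0.303, 0.038, -26.4, 0.5, -0.185, 0.303, 0.038, -26.4, 0.5]}}

```text
t: 12.95
position: [0.4078, -0.3031, 0.1351]
tool_rot: [0.966, 0.258, -0.0, -0.001]
wrist_force: [0.3, 0.2, 1.0]
opening: 0.753
```

Run:
```python
from h import *
to(.411,-.303,.018,30)
i=snap("scene","s7"); t=snap("top","t7")
hsv=cv2.cvtColor(t,cv2.COLOR_RGB2HSV); m=(hsv[...,1]>100)&(hsv[...,0]<25); m[:,:215]=0;m[:,300:]=0;m[235:]=0;m[:150]=0
b=box("top",m,.053); p=np.array(b[:2])-C; c,s=np.cos(PSI),np.sin(PSI); print(b,c*p[0]+s*p[1],-s*p[0]+c*p[1])
cv2.imwrite("pics/s7c.png",np.hstack([cv2.resize(i[140:270,100:250,::-1],None,fx=2.6,fy=2.6,interpolation=2),cv2.resize(t[160:290,250:400,::-1],None,fx=2.6,fy=2.6,interpolation=2)]))
```

```text
t 12.95 pos [ 0.4078 -0.3031  0.1351] caddy [-0.1891 -0.2505] yaw 29.9 tilt 0.06 F [0.3 0.2 1. ] op 0.753
  move [0.0028 0.0016 0.1171] turn -0.1
(0.5754265747070313, 0.008739521026611328, 81.41484069824219, 36.6844482421875, 3.526106357574463) -0.0024622535514219955 0.050288706898442816
```

View pics/s7c.png

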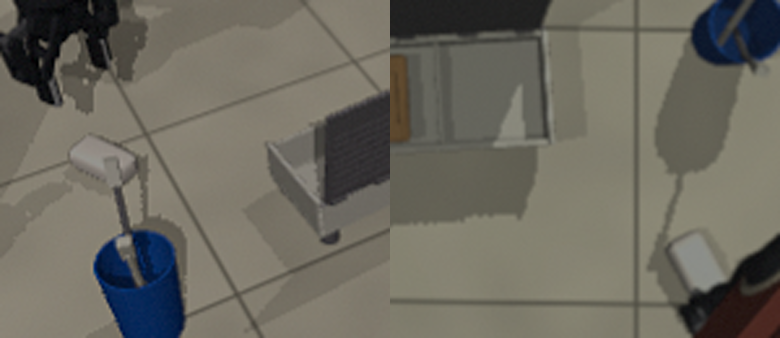

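The brush lies in the left bay at caddy (-0.002,0.050), yaw 3.5° (top crop (400,98)). The soap lies at top crop (700,265) under the open gripper. I'll descend and grip.

Request:
{"method": "play_rows", "body": {"deltas": [0.003, 0.001, 0.05, 0, 0.5, 0.003, 0.001, 0.09, 0, 0.5, 0.003, 0.001, 0.115, 0, 0.5, 0.003, 0.001, 0.115, 0, 0.5, 0.003, 0.001, 0.115, 0, -1, 0.003, 0.001, 0.115, 0, -1, 0.003, 0.001, 0.115, 0, -1, 0.003, 0.001, 0.115, 0, -1, 0.003, 0.001, 0.115, 0, -1, 0.003, 0.001, 0.115, 0, -1], "newtons": 40}}

```text
t: 14.05
position: [0.4126, -0.3036, 0.0228]
tool_rot: [0.966, 0.258, 0.001, 0.002]
wrist_force: [1.3, 1.7, 7.8]
opening: 0.465
```

Request:
{"method": "play_rows", "body": {"deltas": [0, 0, -0.03, 0, -1, 0, 0, -0.08, 0, -1, 0, 0, -0.13, 0, -1, 0, 0, -0.13, 0, -1, 0, 0, -0.13, 0, -1]}}

```text
t: 14.55
position: [0.4119, -0.3033, 0.1527]
tool_rot: [0.966, 0.258, 0.001, 0.002]
wrist_force: [-0.0, 0.7, -1.2]
opening: 0.458
```

Run:
```python
from h import *
to(*c2w(-.003,-.052),.15,3.55)
```

```text
t 14.55 pos [ 0.4119 -0.3033  0.1527] caddy [-0.185  -0.2511] yaw 29.9 tilt 0.26 F [-0.   0.7 -1.2] op 0.458
  move [ 0.2515 -0.0974  0.0025] turn 26.4
```

Request:
{"method": "play_rows", "body": {"deltas": [0.04, -0.015, 0, 4, -1, 0.08, -0.031, 0, 8, -1, 0.12, -0.046, 0, 12, -1, 0.16, -0.062, 0, 16, -1, 0.2, -0.077, 0, 20, -1, 0.24, -0.093, 0, 24, -1, 0.252, -0.097, 0, 26.4, -1, 0.252, -0.097, 0, 26.4, -1, 0.252, -0.097, 0, 26.4, -1]}}

```text
t: 15.45
position: [0.5797, -0.0925, 0.1484]
tool_rot: [0.999, 0.032, -0.002, -0.0]
wrist_force: [0.4, -0.3, -0.2]
opening: 0.457
```

Run:
```python
from h import *
to(*c2w(-.003,-.052),.0478,3.55)
i=snap("scene","s8"); t=snap("top","t8")
cv2.imwrite("pics/s8c.png",np.hstack([cv2.resize(i[90:245,170:320,::-1],None,fx=2.6,fy=2.6,interpolation=2),cv2.resize(t[130:285,220:370,::-1],None,fx=2.6,fy=2.6,interpolation=2)]))
```

```text
t 15.45 pos [ 0.5797 -0.0925  0.1484] caddy [-0.0044 -0.051 ] yaw 3.6 tilt 0.21 F [ 0.4 -0.3 -0.2] op 0.457
  move [0.0018 0.001  0.1006] turn 0.1
```

View pics/s8c.png

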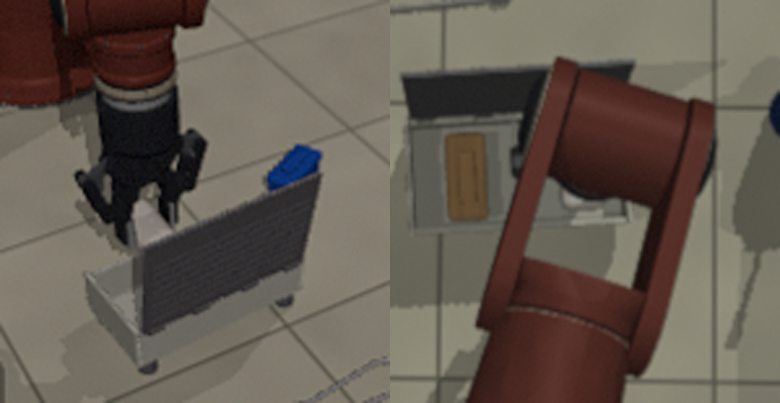

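The brush lies flat in the left bay (top crop (467,177)). The soap is held level over the right bay (front end at (590,205)). I'll lower it.

Request:
{"method": "play_rows", "body": {"deltas": [0.002, 0.001, 0.03, 0, -1, 0.002, 0.001, 0.06, 0, -1, 0.002, 0.001, 0.08, 0, -1, 0.002, 0.001, 0.09, 0, -1, 0.002, 0.001, 0.096, 0, -1, 0.002, 0.001, 0.098, 0, -1, 0.002, 0.001, 0.098, 0, -1]}}

```text
t: 16.25
position: [0.5837, -0.0938, 0.0533]
tool_rot: [1.0, 0.031, 0.001, 0.0]
wrist_force: [-0.6, 0.5, 0.1]
opening: 0.46
```

Request:
{"method": "play_rows", "body": {"deltas": [0, 0, 0.001, 0, -1, 0, 0, 0.002, 0, -1, 0, 0, 0.002, 0, -1]}}

```text
t: 16.55
position: [0.5834, -0.0934, 0.0509]
tool_rot: [1.0, 0.031, 0.0, 0.0]
wrist_force: [-0.3, -0.4, -0.2]
opening: 0.464
```

Request:
{"method": "play_rows", "body": {"deltas": [0, 0, 0.001, 0, -1, 0, 0, 0.002, 0, -1, 0, 0, 0.003, 0, -1, 0, 0, 0.003, 0, -1]}}

```text
t: 16.95
position: [0.5832, -0.0934, 0.0478]
tool_rot: [1.0, 0.031, -0.0, -0.0]
wrist_force: [-1.6, 0.4, 2.9]
opening: 0.46
```

Request:
{"method": "play_rows", "body": {"deltas": [0, 0, 0, 0, 0.25, 0, 0, 0, 0, 0.25, 0, 0, 0, 0, 0.25, 0, 0, 0, 0, 0.25, 0, 0, -0.02, 0, 0.25, 0, 0, -0.06, 0, 0.25, 0, 0, -0.11, 0, 0.25, -0.05, 0, -0.15, 0, 0.25, -0.1, 0, -0.19, 0, 0.25, -0.18, 0, -0.23, 0, -1, -0.23, 0, -0.25, 0, -1, -0.23, 0, -0.25, 0, -1, -0.23, 0, -0.25, 0, -1]}}

```text
t: 18.25
position: [0.3518, -0.1079, 0.3001]
tool_rot: [1.0, 0.031, 0.002, 0.001]
wrist_force: [0.4, -0.7, 0.1]
opening: -0.002
```

Run:
```python
from h import *
st()
i=snap("scene","s9"); t=snap("top","t9")
hsv=cv2.cvtColor(t,cv2.COLOR_RGB2HSV)
c,s=np.cos(PSI),np.sin(PSI)
def cad(b): p=np.array(b[:2])-C; return np.round([c*p[0]+s*p[1],-s*p[0]+c*p[1]],4)
m=(hsv[...,1]>100)&(hsv[...,0]<25); m[:,:215]=0;m[:,300:]=0;m[235:]=0;m[:150]=0
b=box("top",m,.053); print(b,cad(b))
A=cv2.resize(i[90:245,170:320,::-1],None,fx=2.6,fy=2.6,interpolation=2);B=cv2.resize(t[130:285,220:370,::-1],None,fx=2.6,fy=2.6,interpolation=2)
cv2.imwrite("pics/s9c.png",np.hstack([A,B]))
g=hsv[...,2]; 
for v in range(176,218,3): print(v,g[v,266:316:2])
```

```text
t 18.25 pos [ 0.3518 -0.1079  0.3001] caddy [-0.2329 -0.0523] yaw 3.5 tilt 0.29 F [ 0.4 -0.7  0.1] op -0.002
(0.5754226684570313, 0.00880226707458496, 81.41484069824219, 36.558712005615234, 3.526106357574463) [-0.0025  0.0504]
176 [ 72  72  61  62  62  66  65  69  72  77  76  80  80  85  84  86  91  92
  96  97  87  86 127 116 115]
179 [ 96  91  83  88  99  99  98  99  99  99  98  99  99  97  98  99  98  98
  97  98  89  72 125 115 116]
182 [ 93  93  83  84  98  98  99  98  91  85  93  94  94  95  93  82  83  85
  98  98  90  60 128 116 115]
185 [ 95  94  84  84  98  98  98  98  81  99 109 108 108 107 105  91  84  84
  88  99  92  57 132 117 116]
188 [ 95  95  83  84  98  98  99  98  78  98 110 109 108 108 106  93  81  84
  87  99  95  59 135 118 116]
191 [ 93  95  84  84  97  99  99  98  79  99 109 110 109 107 106  95  79  85
  88  98  98  59 126 111 116]
194 [ 97  94  84  83  98  98  98  99  82  98 110 110 110 109 108  95  94 111
  89  98 100  62 109 110 117]
197 [ 98  89  84  83  97  98  98  98  79  99 110 110 109 109 108 102 109 110
  89  99  99  65  93 119 116]
200 [ 98  91  85  84  99  98  98  99  84  99 109 110 110 110 108 112 110 109
  88  99  99  72  87 126 115]
203 [ 99  92  87  84  98  99  98  99  87  97 109 111 110 111 119 136 114 110
  88  98  98  78  93 131 115]
206 [ 98  87  90  84  94  99  98  98  91  97 110 113 111 111 138 136 118 114
  89  98  97  87  87 126 112]
209 [ 98  90  90  84  89  99  99  98  94  81  92  95  93  93  95  97 120 125
  99  98  98  89  72 125 112]
212 [ 98  95  91  83  88  99  97  98  98  98  93  91  91  91  93 106 128 127
  92  84  85  80  60 127 112]
215 [ 87  84  89  89  90  90  93  92  94  93  95  96 131 133 131 125 122 122
 123 119 119 124 116 119 126]
```

Both items are down: the brush at caddy (-0.0025,0.050), and the soap's top patch centred in the right bay (top px cols 282–297, rows 183–208). Next I go over behind the flap.

Request:
{"method": "play_rows", "body": {"deltas": [0.045, -0.007, 0, 0, -1, 0.09, -0.013, 0, 0, -1, 0.135, -0.02, 0, 0, -1, 0.18, -0.026, 0, 0, -1, 0.225, -0.033, 0, 0, -1, 0.27, -0.04, 0, 0, -1, 0.315, -0.046, 0, 0, -1, 0.363, -0.052, 0, 0, -1, 0.363, -0.052, 0, 0, -1, 0.363, -0.052, 0.05, 0, -1, 0.363, -0.052, 0.1, 0, -1, 0.363, -0.052, 0.1, 0, -1]}}

```text
t: 19.55
position: [0.7073, -0.0319, 0.185]
tool_rot: [0.999, 0.031, -0.01, -0.002]
wrist_force: [-1.0, -0.2, -2.2]
opening: -0.0
```

Run:
```python
from h import *
st()
```

```text
t 19.55 pos [ 0.7073 -0.0319  0.185 ] caddy [0.1266 0.0015] yaw 3.6 tilt 1.11 F [-1.  -0.2 -2.2] op -0.000
```

Request:
{"method": "play_rows", "body": {"deltas": [-0.01, 0, 0, 0, -1, -0.02, 0, 0, 0, -1, -0.03, 0, 0, 0, -1, -0.04, 0, 0, 0, -1, -0.05, 0, 0.001, 0, -1, -0.06, 0, 0.002, 0, -1, -0.073, 0, 0.003, 0, -1]}}

```text
t: 20.25
position: [0.6393, -0.0379, 0.1951]
tool_rot: [1.0, 0.031, 0.001, 0.0]
wrist_force: [0.2, 0.3, 1.6]
opening: 0.002
```

Run:
```python
from h import *
st()
```

```text
t 20.25 pos [ 0.6393 -0.0379  0.1951] caddy [ 0.0584 -0.0003] yaw 3.6 tilt 0.10 F [0.2 0.3 1.6] op 0.002
```

Request:
{"method": "play_rows", "body": {"deltas": [-0.008, 0, 0.001, 0, -1, -0.0155, 0, 0.002, 0, -1, -0.023, 0, 0.005, 0, -1, -0.031, 0, 0.008, 0, -1, -0.039, 0, 0.011, 0, -1, -0.047, 0, 0.015, 0, -1, -0.057, 0, 0.0225, 0, -1, -0.065, 0, 0.029, 0, -1, -0.073, 0, 0.038, 0, -1, -0.08, 0, 0.0465, 0, -1]}}

```text
t: 21.25
position: [0.5589, -0.0428, 0.1469]
tool_rot: [1.0, 0.031, -0.0, -0.0]
wrist_force: [0.5, -0.8, 0.6]
opening: 0.0
```

Run:
```python
from h import *
st()
i=snap("scene","s10");t=snap("top","t10")
cv2.imwrite("pics/s10c.png",np.hstack([cv2.resize(x[90:245,170:320,::-1],None,fx=2.6,fy=2.6,interpolation=2) for x in(i,)]+[cv2.resize(t[130:285,220:370,::-1],None,fx=2.6,fy=2.6,interpolation=2)]))
```

```text
t 21.25 pos [ 0.5589 -0.0428  0.1469] caddy [-0.0221 -0.0001] yaw 3.6 tilt 0.04 F [ 0.5 -0.8  0.6] op 0.000
```

Request:
{"method": "play_rows", "body": {"deltas": [-0.004, 0, 0.007, 0, -1, -0.008, 0, 0.014, 0, -1, -0.012, 0, 0.021, 0, -1, -0.016, 0, 0.03, 0, -1, -0.02, 0, 0.04, 0, -1, -0.021, 0, 0.047, 0, -1, -0.022, 0, 0.053, 0, -1, -0.022, 0, 0.056, 0, -1, -0.022, 0, 0.058, 0, -1]}}

```text
t: 22.25
position: [0.5379, -0.0441, 0.0896]
tool_rot: [1.0, 0.031, -0.0, -0.0]
wrist_force: [0.3, -0.4, 0.2]
opening: 0.001
```

Run:
```python
from h import *
st()
```

```text
t 22.25 pos [ 0.5379 -0.0441  0.0896] caddy [-0.0432 -0.0001] yaw 3.6 tilt 0.03 F [ 0.3 -0.4  0.2] op 0.001
```

Request:
{"method": "play_rows", "body": {"deltas": [0, 0, 0.002, 0, -1, 0, 0, 0.004, 0, -1, 0, 0, 0.005, 0, -1, 0, 0, 0.006, 0, -1]}}

```text
t: 22.65
position: [0.5384, -0.0442, 0.0859]
tool_rot: [1.0, 0.031, -0.0, 0.0]
wrist_force: [-6.8, 1.7, 14.0]
opening: 0.001
```

Request:
{"method": "play_rows", "body": {"deltas": [0, 0, 0.0005, 0, -1, 0, 0, 0.001, 0, -1, 0, 0, 0.001, 0, -1, 0, 0, 0.001, 0, -1]}}

```text
t: 23.05
position: [0.5384, -0.0442, 0.0858]
tool_rot: [1.0, 0.031, -0.0, 0.0]
wrist_force: [-8.4, 1.8, 15.4]
opening: -0.0
```

Request:
{"method": "play_rows", "body": {"deltas": [0, 0, -0.01, 0, -1, 0, 0, -0.04, 0, -1, -0.04, 0, -0.09, 0, -1, -0.08, 0, -0.14, 0, -1, -0.13, 0, -0.16, 0, -1, -0.13, 0, -0.16, 0, -1]}}

```text
t: 23.65
position: [0.4074, -0.0524, 0.2461]
tool_rot: [1.0, 0.031, 0.002, 0.001]
wrist_force: [-0.1, -0.3, 1.0]
opening: -0.005
```

Run:
```python
from h import *
st()
i=snap("scene","s11");t=snap("top","t11")
cv2.imwrite("pics/s11c.png",np.hstack([cv2.resize(i[145:235,190:300,::-1],None,fx=3.6,fy=3.6,interpolation=2),cv2.resize(t[150:240,215:325,::-1],None,fx=3.6,fy=3.6,interpolation=2)]))
print([proj("scene",[*c2w(.0575-.136*np.cos(a),y),.072+.136*np.sin(a)]).round(1) for a in(0,.05) for y in(-.101,.101)])
```

```text
t 23.65 pos [ 0.4074 -0.0524  0.2461] caddy [-0.174  -0.0003] yaw 3.6 tilt 0.28 F [-0.1 -0.3  1. ] op -0.005
[array([199.2, 189.7]), array([258.9, 165. ]), array([199. , 187.9]), array([258.9, 163.3])]
```

View pics/s11c.png

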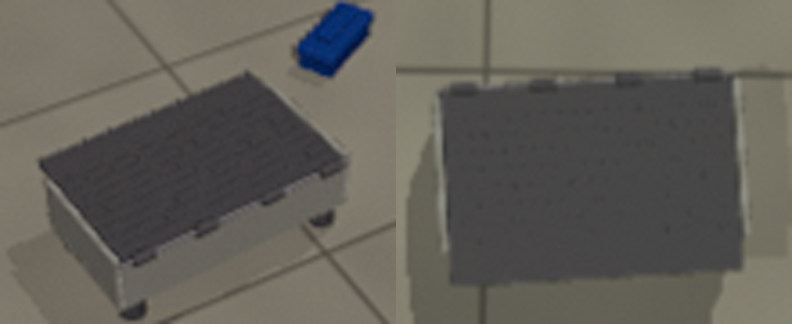

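The flap is shut: its free corners are at scene (200.7,189.0) and (258.5,164.3), against (199.2,189.7) and (258.9,165.0) predicted for angle 0. The arm is clear, so I'm handing in after a quick bystander comparison.

Run:
```python
from h import *
a,b=cv2.imread("pics/top0.png"),cv2.imread("pics/t11.png")
for n,(x0,x1,y0,y1) in dict(tumbler=(360,410,150,190),comb=(108,132,138,204),tongue=(205,272,112,140)).items(): print(n,np.abs(a[y0:y1,x0:x1].astype(int)-b[y0:y1,x0:x1]).mean().round(2))
print(ctrl.job_done())
```

```text
tumbler 3.88
comb 4.41
tongue 5.24
the job is handed in; nothing more can be done
None
```

The job is done and handed in at about 24 s. The hand-in gave no verdict.

**What I did:**
- **Opening the flap:** the moves can't tilt the tool, so I lifted the lip by friction against the shut fingers, following its arc. I then pushed it back past upright, to about 1.7 rad by the finger's position. The pictures showed it leaning back.
- **Placing the items:** I lowered the wooden brush into the left bay and the soap into the right bay until the wrist felt contact, then let go.
- **Closing the flap:** I folded it down from behind and pressed its top. The wrist force was about 15 N upward (about 18 N in all), then I backed the arm off.

**Last checks:**
- **Flap:** shut. Its corners were within 1.7 px of the prediction for 0 rad, which means roughly 0.02 rad or less.
- **Brush:** it lay at caddy (-0.0025, 0.050), yaw 3.5°, so it was centred in its bay before closing.
- **Soap:** I checked it by pixel values only, not by viewing a picture. Its top patch sat centred in the right bay.
- **Bystanders:** comparing the first and last top pictures gave only small mean differences of 4 to 5 grey levels, which I put down to noise and shadow. I never went near the tumbler, comb or tongue cleaner, apart from passing well above the ground near the tongue cleaner.

Nothing disagreed or failed. Because the flap covers the bays, I could not see the two items again after closing.

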